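Fit a brake pad into its clip-lined carrier

TASK

Fit the loose brake pad into the brake carrier clamped on the fixture plate: friction block downward, slide both ears down into the two slots against the spring clips until the pad sits flat and fully home on the ledges, then let go of it. The carrier may be clamped off the middle of its plate, so feel for the slots gently: touch slowly and lightly, push little harder than the clips need, and never force the pad against the carrier. Leave the other parts on the bench where they are.

Things in the scene. Friction and masses are not known exactly. Their poses are not given: they have to be found in the camera images.
- pad: Brake pad lying flat: dark backing plate 46 (x) x 80 (y) x 6 mm on a grey friction block 46 x 68 x 9 mm, 15 mm in all, about 0.2 kg. An ear sticks out of the middle of each end along y: 14 mm wide, 6 mm thick, tips at y = +-52 mm. Origin: centre of the block's underside; plate and ears span z = 9 to 15 mm. z up; a half turn about z makes no difference. Grip across the 46 mm width (x).
- fixture: Dark plate fixed to the bench, 98 (x) x 160 (y) x 10 mm, carrying the aluminium brake carrier. Origin: centre of its underside, z up. NOTE: the carrier is clamped in slotted holes, anywhere within 16 mm either way of the plate's centre along this x (not turned, not shifted in y, immovable). No reading tells that offset: see it or feel for it. The pad lies lengthwise along y.
- mouth (a point): Point of the fixture plate's centre line at the height of the tower tops, 78 mm (ignores the carrier's offset). Two towers, 64 mm wide in x, inner faces at y = +-43 mm, each with a vertical slot open at the top and toward the other tower, centred on the carrier's x. Slots are 16 mm wide (1 mm clearance either side of an ear, mouth bevelled 1 mm wide, 2 mm deep) and deep enough in y to take an ear with its clip.
- seat (a point): Where the origin of a fully home pad would be if the carrier stood in the middle: 46 mm above the bench (ignores the carrier's offset along x). The ears then rest on hard ledges at the slot bottoms, 55 mm above the bench, 23 mm below the tower tops. Between the towers is only a bar 40 mm wide (x), up to 24 mm high, so fingers have room on both x sides of the pad.
- clip (a point): Inner face of the spring clip at the outer end of the +y slot, at rest (the -y slot has its mirror image; ignores the carrier's offset along x). Its lip slopes from y = 55 mm, 76 mm high, to a straight face at y = 50 mm below 64.5 mm; each ear tip pushes its clip out by 2 mm. Pushing the pad down past both takes 10 to 20 N in all, which then hold it by friction wherever it is left.
- nut: Bystander: hexagon nut, 23 x 26 x 12 mm, lying between the two work places; origin at its underside centre.
- bush: Bystander: plain bush standing at the back, 26 mm diameter, 30 mm high; origin at its underside centre.
- valve_block: Bystander: machined block 47 x 62 x 33 mm at the front left; origin at its underside centre.
- bolt: Bystander: hexagon bolt 22 x 19 x 45 mm standing at the back; origin at its underside centre.
- housing: Bystander: open white moulded housing 38 x 58 x 23 mm at the back; origin at its underside centre.

How it is judged:
By the outcome, as a careful person would: the job done as asked, in the order asked, and still so for the second after the job is handed in, with the robot touching nothing.
It also fails if it takes over 72 s, if anything falls off the work surface, if the arm or the gripper's body presses on something with over 40 N, if the wrist force passes 120 N, or if a joint passes its speed limit or range.

ROBOT

A 7-joint arm with a two-finger parallel gripper is mounted at the origin on the work surface; the furniture and walls round the work are solid. World frame = base frame: x ahead of the robot, y to its left, z up, the work surface at z = 0. Lengths are in m, angles in degrees, forces in N, time in s.
With the tool pointing down it reaches from about 0.375 to 0.925 m from the base axis. Payload 3.1 kg.
Tool frame: the origin (TCP) lies at the centre of the arm's flange, where the gripper is bolted on; the fingertips stand 173 mm ahead of it and the grasp point (between the pads) lies 155 mm ahead of it; z points along the fingers, y is the direction in which the jaws open and shut (so a half turn about z gives the same grasp; the last joint's range is limited). The gripper opens to 85 mm and grips with 20 to 120 N. Pads are 22 mm wide; open, the fingers measure 114 mm over their backs; the gripper's body (76 mm by 85 mm) begins 54 mm behind the grasp point. The pads swing forward as they close: fully open they stand 13 mm farther back than shut.
Start: joints at [-72.697, 21.939, 2.515, 91.553, -1.026, 66.532, -2.859], TCP at [0.253, 0.599, 0.405] pointing down, gripper open.
Joint ranges: [-149.38, 149.38], [-23.57, 123.04], [-84.95, 90], [0, 143.3], [-89.99, 269.99], [3.08, 112.72], [-163.45, 163.45]. Speed limits (degrees/s): [159.86, 159.86, 180, 180, 180, 180, 180].

INTERFACE

Orientations are given as [roll, pitch, yaw] about the fixed x, y, z axes, in that order (R = Rz(yaw) Ry(pitch) Rx(roll)).
In Python, from workcell import manip gives the robot as it stands.
- The arm moves only by the tool move_arm, never from a script. Its argument "increments" is text: rows parted by semicolons, each of 5 numbers parted by spaces: the shift along the tool's x, y, z in cm, then the turn about the tool's z in rad, then the finger opening in cm, from 0 to 8.54. A call has 1 to 12 rows; each row is the pose to reach, as a shift and turn from the pose measured when the call began, along the tool's axes at that moment; what a row does not reach only later rows make up. A row lasts 1/12 s, in which the tool goes at most 41.7 mm and 7.16 degrees, less where a joint would pass 70% of its speed; a pose out of reach is approached as far as the arm can. A call with a gripper value outside its range is refused whole. The fingers move at their own pace and stop on an object; the grip force is fixed at half the most. Time passes only in rows, so rows that repeat a pose let the fingers close. It gives the time, the measured TCP pose, the force and the opening at its end, in the units of the state.
- manip.observe(): the state, without advancing time (a new reading comes with each control period).
- manip.capture(name): name is "side" or "top"; returns a dict with "frame" (400x640x3 uint8, red, green, blue), "z_map" (400x640 float32, m along the optical axis (not along the pixel's ray), 0 where there is no reading), "fx", "fy", "cx", "cy" (pixels), "dist_coeffs" ([k1, k2, p1, p2, k3] as OpenCV has them; the pictures are not rectified), "R" (3x3) and "t" (3): a world point X has camera coordinates R X + t. Camera axes: x right, y down, z forward; pixel columns grow to the right and rows downward; lengths in m; the calibration is good to about 2 mm. A picture is of the moment at which its call begins.
- manip.job_done(): hands the job in, once; it reports no verdict.
Trained networks look in a picture, given as the dict that the camera call returned (one of the last four; its "shot" number tells which), for a name from the list of things; names that differ only in an ending like _2 or _b are one class to them, and where a whole thing is asked for, a point or a joint stands for the part that bears it (a point fixed in the world has none). Each returns a list of dicts, best first, with "conf" (0 to 1); they miss things now and then, are a little off and sometimes report something else, mostly with a low value. They report only what shows in the picture. A call takes as long as a camera call.
- manip.outline_of(query, picture): "region" (400x640 bool, what is visible of it) and "box" ([left, top, width, height] in pixels, round what is visible of it).
- manip.pinpoint(query, picture): "position" ([row, column] in pixels: a listed point, or the origin of a listed thing).
The state is a dict: "clock": time; "joint_pos": joint angles; "qd": joint speeds; "effort": joint torques, N m; "tool_pos": TCP position; "orientation": TCP orientation; "wrist_force": force on the tool from outside, world axes, zero at the start; "torque": the same for the moment, N m; "opening": finger opening in m.
Only numpy, scipy, OpenCV 4.12 (cv2) and the standard library are available. Lean on these libraries where they do the work, as an engineer would, in place of code of your own. Each camera call takes 0.05 s, during which the arm holds its last target.

## Working session

There is one attempt and no reset: what is moved stays moved. The work goes in short steps, Python scripts to look and compute and a tool call to move; the robot and the scene stay as the last step left them, time stands still between calls to the robot, and variables do not carry over. Pictures are saved under pics/ and viewed, and the job is handed in when it is done.

Besides the shell and the picture viewer there is one more tool, called after "Call:" by a JSON object that holds its "name" and its "arguments". move_arm: Moves the arm, as the interface text tells. Its arguments: {"type":"object","properties":{"increments":{"type":"string"}},"required":["increments"]}

```bash
mkdir -p pics; cat > h.py <<'E'
import numpy as np,cv2
from workcell import manip
def KD(p): return np.array([[p['fx'],0,p['cx']],[0,p['fy'],p['cy']],[0,0,1.]]),np.array(p['dist_coeffs'],float)
def cloud(p):
    K,D=KD(p);h,w=p['z_map'].shape
    v,u=np.mgrid[0:h,0:w]
    n=cv2.undistortPoints(np.stack([u.ravel(),v.ravel()],1).astype(np.float64)[:,None],K,D)[:,0]
    z=p['z_map'].ravel().astype(float)
    c=np.c_[n*z[:,None],z]
    X=(c-np.array(p['t']))@np.array(p['R'])
    X[z==0]=np.nan
    return X.reshape(h,w,3)
def proj(p,X):
    K,D=KD(p);R=np.array(p['R']);
    return cv2.projectPoints(np.atleast_2d(X).astype(float),cv2.Rodrigues(R)[0],np.array(p['t'],float),K,D)[0][:,0]
def save(p,n): cv2.imwrite('pics/'+n,cv2.cvtColor(p['frame'],cv2.COLOR_RGB2BGR))
def st():
    s=manip.observe()
    for k in ['clock','tool_pos','orientation','wrist_force','torque','opening']: print(k,np.round(s[k],4))
    return s
E
python3 - <<'E'
from h import *
st()
for n in ['top','side']:
    p=manip.capture(n);save(p,n+'0.png');X=cloud(p)
    print(n,'cam',-np.array(p['R']).T@np.array(p['t']))
    for q in ['pad','fixture','nut','bush','valve_block','bolt','housing']:
        for r in manip.outline_of(q,p)[:2]:
            m=r['region'];print(q,round(r['conf'],2),r['box'],np.round(np.nanmedian(X[m],0),3), np.round(np.nanpercentile(X[m],[2,98],axis=0),3).tolist())
    for q in ['mouth','seat','clip','pad','fixture']:
        for r in manip.pinpoint(q,p)[:2]: print(q,round(r['conf'],2),r['position'])
    np.savez(n+'0.npz',X=X,**{k:p[k] for k in ['frame','z_map','fx','fy','cx','cy','dist_coeffs','R','t']})
E
```

```text
clock 0.0
tool_pos [0.2528 0.5983 0.4033]
orientation [-1.798506e+02  6.200000e-03  1.571017e+02]
wrist_force [-0.0982  0.5906 -0.0404]
torque [-0.0137 -0.0053  0.0609]
opening 0.0852
top cam [0.33734888 0.11990974 0.97568401]
pad 0.69 [366.8, 145.3, 11.3, 13.1] [0.605 0.022 0.026] [[0.594, 0.011, -0.0], [0.616, 0.034, 0.032]]
pad 0.61 [225.2, 153.9, 43.9, 23.4] [0.578 0.309 0.015] [[0.555, 0.266, 0.003], [0.602, 0.356, 0.018]]
fixture 0.79 [362.0, 196.9, 76.9, 52.4] [ 0.44  -0.032  0.02 ] [[0.391, -0.107, 0.006], [0.492, 0.044, 0.079]]
nut 0.52 [316.6, 216.4, 6.7, 5.7] [0.446 0.14  0.012] [[0.441, 0.136, 0.01], [0.457, 0.149, 0.015]]
bush 0.71 [367.7, 145.6, 11.1, 12.5] [0.605 0.022 0.026] [[0.594, 0.013, -0.001], [0.615, 0.033, 0.031]]
valve_block 0.67 [231.1, 245.0, 34.0, 31.5] [0.355 0.299 0.031] [[0.329, 0.269, 0.009], [0.383, 0.332, 0.035]]
bolt 0.65 [402.8, 155.4, 9.0, 11.6] [ 0.583 -0.057  0.024] [[0.578, -0.068, 0.002], [0.594, -0.051, 0.048]]
bolt 0.29 [312.3, 212.3, 15.8, 14.3] [0.449 0.145 0.01 ] [[0.438, 0.132, -0.003], [0.462, 0.156, 0.014]]
housing 0.67 [404.4, 123.5, 
[... 860 characters left out ...]
], [0.619, 0.034, 0.031]]
valve_block 0.75 [375.7, 171.4, 31.5, 24.1] [0.369 0.301 0.03 ] [[0.333, 0.267, 0.001], [0.389, 0.335, 0.034]]
valve_block 0.22 [219.1, 167.1, 66.6, 47.5] [ 0.469 -0.033  0.022] [[0.397, -0.099, 0.002], [0.502, 0.045, 0.079]]
bolt 0.72 [377.2, 174.0, 30.3, 21.3] [0.37  0.297 0.03 ] [[0.34, 0.265, 0.0], [0.389, 0.332, 0.034]]
bolt 0.49 [216.2, 224.2, 10.7, 17.5] [ 0.59  -0.057  0.02 ] [[0.579, -0.065, 0.001], [0.595, -0.051, 0.045]]
housing 0.82 [195.3, 237.9, 28.3, 30.8] [ 0.634 -0.072  0.01 ] [[0.601, -0.091, -0.0], [0.666, -0.047, 0.024]]
mouth 0.87 [173.6, 246.0]
seat 0.95 [184.2, 248.3]
clip 0.88 [177.8, 270.3]
pad 0.65 [258.2, 388.7]
fixture 0.67 [196.1, 250.4]
```

```bash
python3 - <<'E'
import numpy as np,cv2
def crop(n,x,y,w,h,s,o):
    f=np.load(n+'0.npz')['frame'][y:y+h,x:x+w]
    cv2.imwrite('pics/'+o,cv2.resize(f[:,:,::-1],None,fx=s,fy=s,interpolation=cv2.INTER_CUBIC))
crop('top',200,110,260,190,3,'topc.png')
crop('top',355,185,95,72,8,'topf.png')
crop('side',205,150,95,72,8,'sidef.png')
crop('top',215,140,65,48,10,'topp.png')
E
```

```text
(no output)
```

View pics/topc.png

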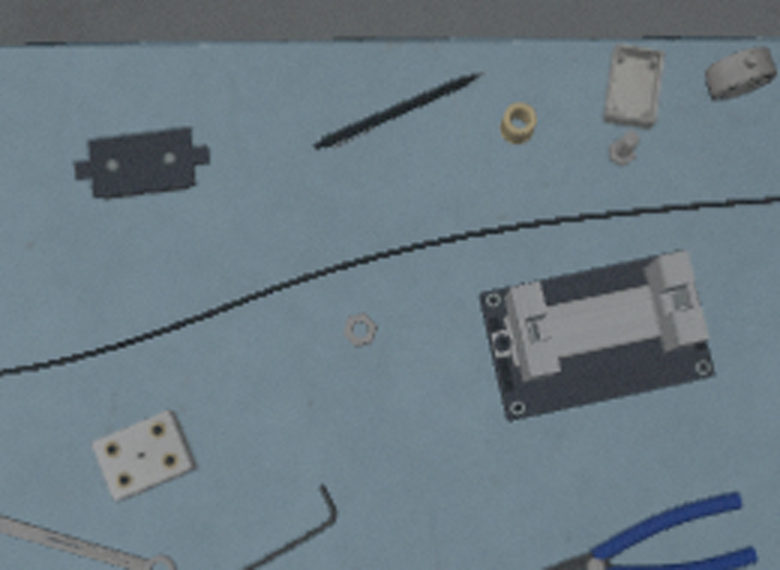

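View pics/topf.png

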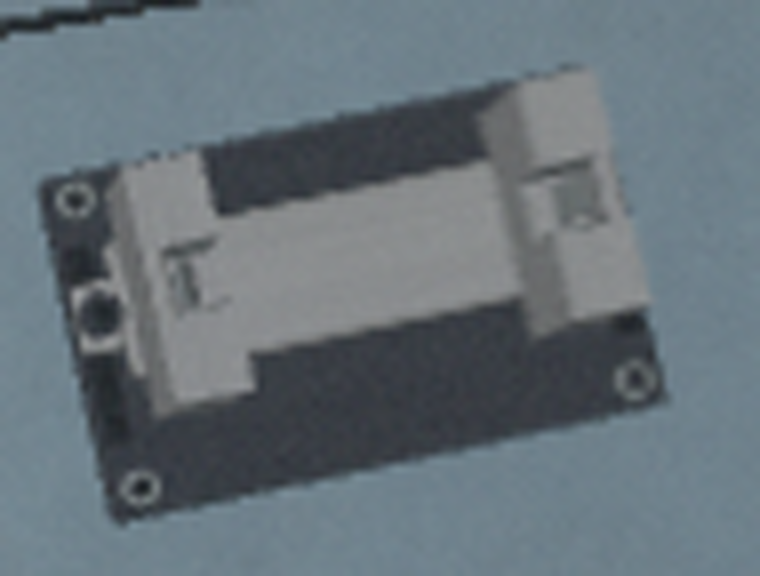

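View pics/sidef.png

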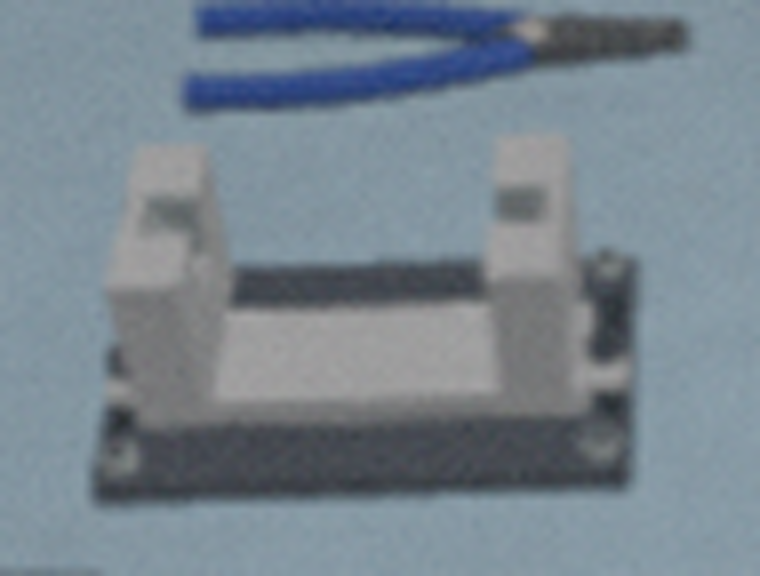

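View pics/topp.png

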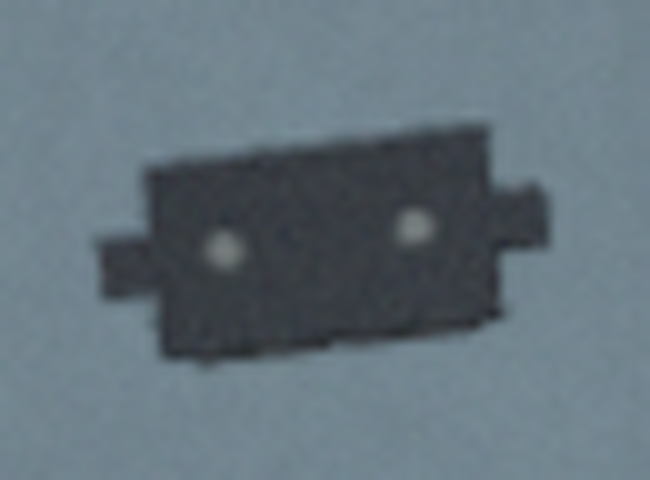

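View pics/side0.png

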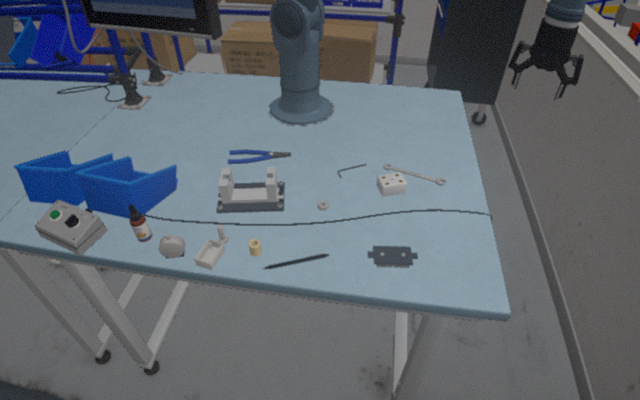

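```bash
cat > fit.py <<'E'
import numpy as np,cv2
d={n:np.load(n+'0.npz') for n in ['top','side']}
for n in d:
    X=d[n]['X'].reshape(-1,3)
    def rect(m,t):
        P=X[m][:,:2]*1000
        r=cv2.minAreaRect(P.astype(np.float32));print(n,t,m.sum(),np.round(r[0],1),np.round(r[1],1),round(r[2],2),'z',np.nanmedian(X[m][:,2]).round(4), 'mean',P.mean(0).round(1))
    F=(X[:,0]>.36)&(X[:,0]<.53)&(X[:,1]>-.13)&(X[:,1]<.06)
    rect(F&(X[:,2]>.07),'tops'); 
    rect(F&(X[:,2]>.07)&(X[:,1]>-.03),'top+');rect(F&(X[:,2]>.07)&(X[:,1]<-.03),'top-')
    rect(F&(X[:,2]>.005),'all')
    rect(F&(X[:,2]>.005)&(X[:,2]<.014),'plate')
    Pd=(X[:,0]>.53)&(X[:,0]<.63)&(X[:,1]>.24)&(X[:,1]<.38)
    rect(Pd&(X[:,2]>.011),'pad');
    B=(abs(X[:,0]-.5)<.03)&(abs(X[:,1]-.25)<.05);print('bench z',np.nanmedian(X[B][:,2]),np.nanstd(X[B][:,2]))
E
python3 fit.py
```

```text
top tops 554 [451.7 -32.3] [ 64.5 128.1] 11.52 z 0.077 mean [450.8 -31.6]
top top+ 278 [441.   20.3] [64.3 21.4] 12.13 z 0.0771 mean [440.5  20.9]
top top- 276 [462.2 -83.8] [64.5 22.3] 12.16 z 0.0769 mean [461.2 -84.4]
top all 3108 [467.1 -28.5] [145.2 158.9] 11.4 z 0.019 mean [442.1 -29.8]
top plate 1489 [467.1 -28.5] [145.2 158.9] 11.4 z 0.0094 mean [433.2 -28.8]
top pad 730 [579.1 309.7] [ 47.7 102.1] 7.13 z 0.0147 mean [578.8 309.5]
bench z -0.00043907689850846657 0.001975481020834509
side tops 376 [452.5 -33.2] [ 67.1 130.4] 11.15 z 0.0775 mean [456.5 -34.1]
side top+ 180 [441.9  20. ] [67.2 21.3] 11.79 z 0.0772 mean [445.4  21.3]
side top- 196 [462.9 -86.1] [67.1 22.7] 10.9 z 0.0777 mean [466.7 -85. ]
side all 2253 [463.3 -30.1] [145.2 160.7] 6.96 z 0.023 mean [461.3 -29.2]
side plate 866 [463.3 -30.1] [145.2 160.7] 6.96 z 0.0097 mean [461.8 -26.1]
side pad 765 [579.  308.8] [ 47.3 104.9] 7.06 z 0.0144 mean [580.7 308.8]
bench z -0.0011407361128151364 0.3981462979352909
```

```bash
cat >> h.py <<'E'
from scipy.spatial.transform import Rotation as Ro
def inc(target,yaw,s=None):
    s=s or manip.observe()
    R=Ro.from_euler('xyz',s['orientation'],degrees=True).as_matrix()
    d=R.T@(np.array(target)-np.array(s['tool_pos']))*100
    dy=(yaw-s['orientation'][2]+180)%360-180
    print('inc cm',d.round(3),'turn rad',round(-np.radians(dy),4))
E
python3 - <<'E'
from h import *
inc([.579,.3095,.30],97.1)
E
```

```text
inc cm [-41.287 -13.959  10.468] turn rad 1.0472
```

Call:
{"name": "move_arm", "arguments": {"increments": "-4 -1.4 1 0.1 6.2; -8 -2.8 2 0.2 6.2; -12 -4.2 3 0.32 6.2; -16 -5.6 4 0.44 6.2; -20 -7 5 0.56 6.2; -24 -8.4 6 0.68 6.2; -28 -9.6 7 0.8 6.2; -32 -11 8 0.9 6.2; -36 -12.3 9 1.0 6.2; -39 -13.3 10 1.047 6.2; -41.29 -13.96 10.47 1.047 6.2; -41.29 -13.96 10.47 1.047 6.2"}}

```text
clock: 2.3
tool_pos: [0.5845, 0.3002, 0.2987]
orientation: [179.9, 0.4, 96.4]
wrist_force: [1.3, -1.6, 1.0]
opening: 0.0619
```

```bash
python3 - <<'E'
from h import *
st();inc([.579,.3095,.176],97.1)
E
```

```text
clock 2.3
tool_pos [0.5845 0.3002 0.2987]
orientation [179.8504   0.4457  96.3794]
wrist_force [ 1.3163 -1.6172  0.9623]
torque [-0.1384 -0.0475  0.0566]
opening 0.0619
inc cm [ 1.084 -0.475 12.262] turn rad -0.0126
```

Call:
{"name": "move_arm", "arguments": {"increments": "0.5 -0.2 2 -0.006 6.2; 1.08 -0.47 4 -0.0126 6.2; 1.08 -0.47 6 -0.0126 6.2; 1.08 -0.47 7 -0.0126 6.2; 1.08 -0.47 7 -0.0126 6.2; 1.08 -0.47 7 -0.0126 6.2"}}

```text
clock: 2.8
tool_pos: [0.5787, 0.3099, 0.2284]
orientation: [179.9, 0.5, 97.1]
wrist_force: [0.7, -0.4, 0.1]
opening: 0.0622
```

```bash
python3 - <<'E'
from h import *
st();inc([.579,.3095,.176],97.1)
p=manip.capture('top');save(p,'top1.png')
cv2.imwrite('pics/top1c.png',cv2.resize(p['frame'][100:240,160:340,::-1],None,fx=4,fy=4,interpolation=2))
p=manip.capture('side');cv2.imwrite('pics/side1c.png',cv2.resize(p['frame'][160:300,300:480,::-1],None,fx=4,fy=4,interpolation=2))
E
```

```text
clock 2.8
tool_pos [0.5787 0.3099 0.2284]
orientation [179.9076   0.4819  97.119 ]
wrist_force [ 0.7039 -0.4363  0.0822]
torque [-0.036  -0.0114  0.0263]
opening 0.0622
inc cm [-3.000e-03  1.700e-02  5.235e+00] turn rad 0.0003
```

View pics/side1c.png

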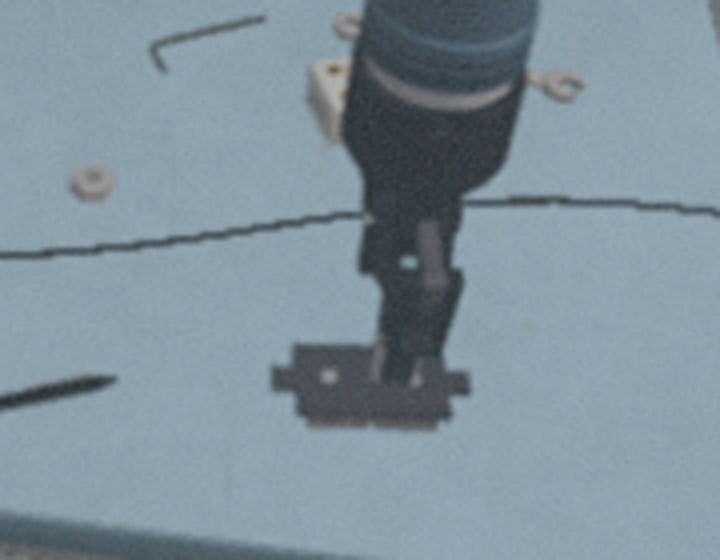

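Call:
{"name": "move_arm", "arguments": {"increments": "0 0.02 1.3 0 6.2; 0 0.02 2.6 0 6.2; 0 0.02 3.8 0 6.2; 0 0.02 4.6 0 6.2; 0 0.02 5 0 6.2; 0 0.02 5.2 0 6.2; 0 0.02 5.2 0 6.2"}}

```text
clock: 3.48
tool_pos: [0.5799, 0.3096, 0.1772]
orientation: [179.8, 0.4, 97.1]
wrist_force: [-0.1, -0.7, -0.8]
opening: 0.0623
```

Call:
{"name": "move_arm", "arguments": {"increments": "0 0 0 0 5.2; 0 0 0 0 4.8; 0 0 0 0 4.5; 0 0 0 0 4; 0 0 0 0 4; 0 0 0 0 4; 0 0 0 0 4; 0 0 0 0 4"}}

```text
clock: 4.15
tool_pos: [0.5802, 0.3097, 0.1779]
orientation: [179.8, 0.4, 97.1]
wrist_force: [-1.9, -0.0, 5.7]
opening: 0.0442
```

```bash
python3 - <<'E'
from h import *
st()
p=manip.capture('side');cv2.imwrite('pics/side2c.png',cv2.resize(p['frame'][160:300,300:480,::-1],None,fx=4,fy=4,interpolation=2))
E
```

```text
clock 4.15
tool_pos [0.5802 0.3097 0.1779]
orientation [179.7537   0.4108  97.0865]
wrist_force [-1.8736 -0.0364  5.7085]
torque [-0.1087  0.5173  0.0222]
opening 0.0442
```

View pics/side2c.png

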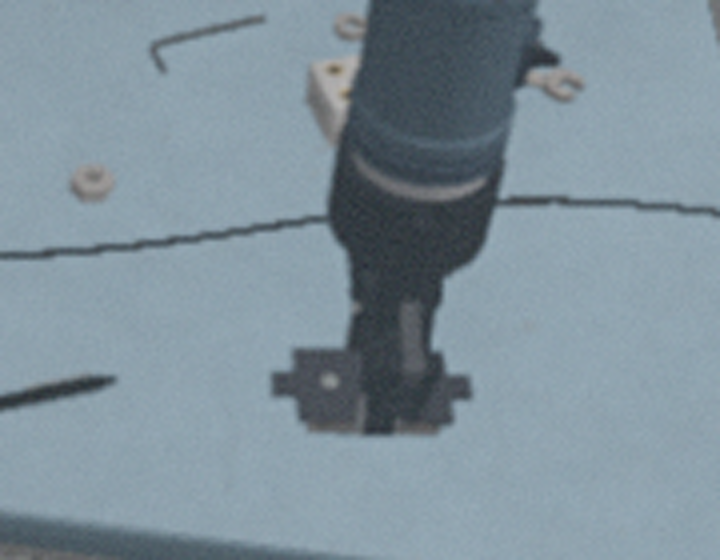

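Call:
{"name": "move_arm", "arguments": {"increments": "0 0 -0.5 0 4; 0 0 -1.5 0 4; 0 0 -3 0 4; 0 0 -5 0 4; 0 0 -7.5 0 4; 0 0 -9.5 0 4; 0 0 -11 0 4; 0 0 -12 0 4; 0 0 -12 0 4; 0 0 -12 0 4"}}

```text
clock: 5.03
tool_pos: [0.5797, 0.3105, 0.2987]
orientation: [179.7, 0.4, 97.1]
wrist_force: [0.3, 0.3, -1.8]
opening: 0.0444
```

```bash
python3 - <<'E'
from h import *
st();inc([.452,-.0325,.30],101.5)
E
```

```text
clock 5.0333
tool_pos [0.5797 0.3105 0.2987]
orientation [179.675    0.3693  97.0854]
wrist_force [ 0.2792  0.348  -1.7967]
torque [-0.0066  0.0328 -0.0096]
opening 0.0444
inc cm [-3.2467e+01 -1.6902e+01 -1.7000e-02] turn rad -0.077
```

Call:
{"name": "move_arm", "arguments": {"increments": "-1.5 -0.8 0 0 4; -4 -2.1 0 0 4; -7.5 -3.9 0 -0.02 4; -11 -5.7 0 -0.03 4; -14.5 -7.5 0 -0.04 4; -18 -9.4 0 -0.05 4; -21.5 -11.2 0 -0.06 4; -25 -13 0 -0.077 4; -28 -14.6 0 -0.077 4; -30.5 -15.9 0 -0.077 4; -32 -16.7 0 -0.077 4; -32.47 -16.9 0 -0.077 4"}}

```text
clock: 6.03
tool_pos: [0.4494, -0.0361, 0.2984]
orientation: [180.0, 0.4, 101.1]
wrist_force: [0.8, -1.0, -2.0]
opening: 0.0438
```

Call:
{"name": "move_arm", "arguments": {"increments": "0 0 0 0 4"}}

```text
clock: 6.12
tool_pos: [0.4489, -0.0369, 0.2978]
orientation: [-180.0, 0.4, 101.0]
wrist_force: [0.5, 1.5, -1.7]
opening: 0.0442
```

```bash
python3 - <<'E'
from h import *
st();inc([.452,-.0325,.275],101.5)
E
```

```text
clock 6.1167
tool_pos [ 0.4489 -0.0369  0.2978]
orientation [-179.992     0.3913  101.0015]
wrist_force [ 0.5095  1.5391 -1.6896]
torque [ 0.0543  0.0302 -0.026 ]
opening 0.0442
inc cm [0.392 0.391 2.282] turn rad -0.0087
```

Call:
{"name": "move_arm", "arguments": {"increments": "0.2 0.2 0.8 -0.0087 4; 0.39 0.39 1.6 -0.0087 4; 0.39 0.39 2.28 -0.0087 4; 0.39 0.39 2.28 -0.0087 4; 0.39 0.39 2.28 -0.0087 4; 0.39 0.39 2.28 -0.0087 4"}}

```text
clock: 6.62
tool_pos: [0.4522, -0.0319, 0.2748]
orientation: [-180.0, 0.4, 101.6]
wrist_force: [-0.3, -0.6, -1.6]
opening: 0.0443
```

```bash
python3 - <<'E'
from h import *
s=st();inc([.452,-.0325,.275],101.5)
for n in ['top','side']:
    p=manip.capture(n);X=cloud(p)
    np.savez(n+'3.npz',X=X,**{k:p[k] for k in ['frame','z_map','fx','fy','cx','cy','dist_coeffs','R','t']})
    c=(350,180,110,82) if n=='top' else (200,145,105,82)
    cv2.imwrite('pics/%s3c.png'%n,cv2.resize(p['frame'][c[1]:c[1]+c[3],c[0]:c[0]+c[2],::-1],None,fx=7,fy=7,interpolation=2))
    for r in manip.outline_of('pad',p)[:2]:
        m=r['region'];print(n,round(r['conf'],2),r['box'],np.round(np.nanmedian(X[m],0),3))
E
```

```text
clock 6.6167
tool_pos [ 0.4522 -0.0319  0.2748]
orientation [-179.9575    0.4067  101.573 ]
wrist_force [-0.2648 -0.572  -1.5525]
torque [ 0.0372 -0.0101 -0.0242]
opening 0.0443
inc cm [-0.052 -0.034 -0.024] turn rad 0.0013
top 0.68 [377.7, 202.4, 27.1, 23.4] [ 0.445 -0.003  0.111]
side 0.6 [222.4, 159.4, 49.0, 18.1] [ 0.461 -0.017  0.112]
```

View pics/top3c.png

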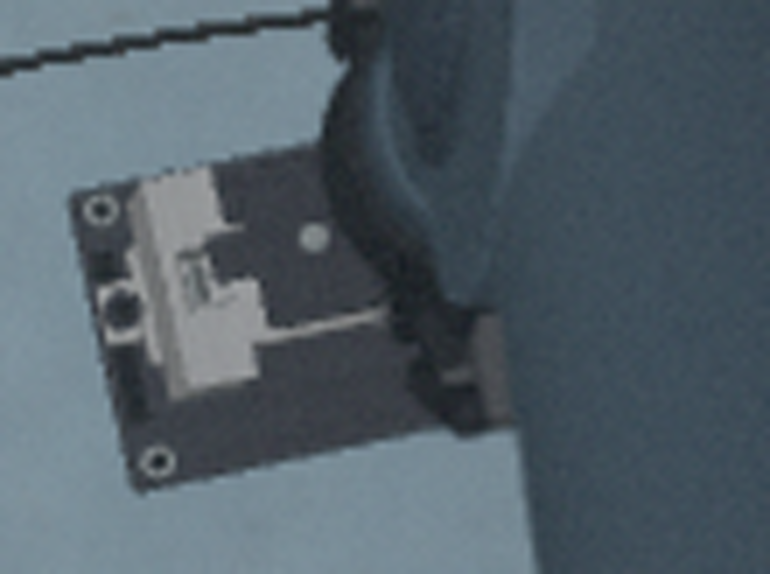

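View pics/side3c.png

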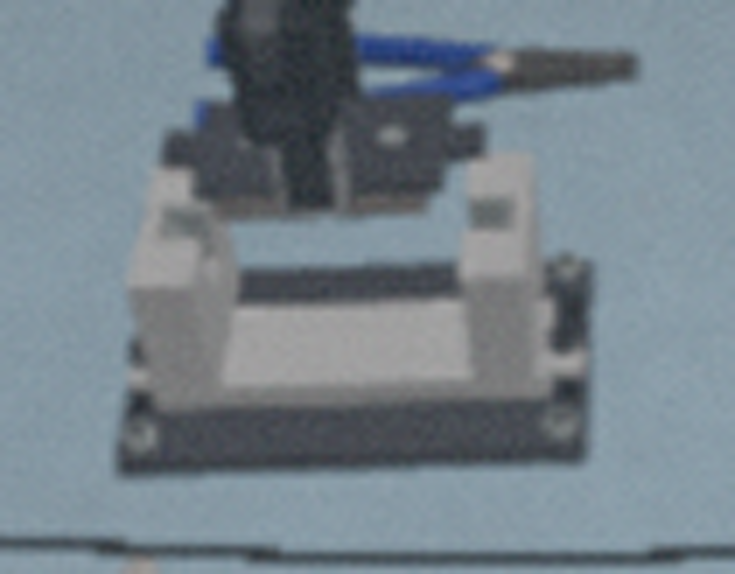

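```bash
cat > fit2.py <<'E'
import numpy as np,cv2
from scipy.optimize import minimize
from h import proj,Ro
def load(n):
    f=np.load(n+'.npz');return {k:f[k] for k in f.files}
def rot(P,x,y,yaw):
    a=np.radians(yaw);R=np.array([[np.cos(a),-np.sin(a)],[np.sin(a),np.cos(a)]]);return P@R.T+[x,y]
S=8
def render(p,polys,z,pose,box):
    x0,y0,w,h=box;im=np.zeros((h*S,w*S),np.uint8)
    for P in polys:
        q=proj(p,np.c_[rot(P,*pose),np.full(len(P),z)])
        cv2.fillPoly(im,[np.round(((q-[x0,y0])+.5)*S*16).astype(np.int32)],255,shift=4)
    return cv2.resize(im,(w,h),interpolation=cv2.INTER_AREA)/255.
def fit(p,polys,z,pose0,mask,valid,box,lab):
    x0,y0,w,h=box;m=mask[y0:y0+h,x0:x0+w].astype(float);v=valid[y0:y0+h,x0:x0+w]
    f=lambda q:(((render(p,polys,z,(q[0]/1e3,q[1]/1e3,q[2]),box)-m)**2)[v]).sum()
    q0=np.array([pose0[0]*1e3,pose0[1]*1e3,pose0[2]])
    r=minimize(f,q0,method='Nelder-Mead',options=dict(initial_simplex=np.vstack([q0,q0+[3,0,0],q0+[0,3,0],q0+[0,0,2]])))
    print(lab,r.x.round(2),round(r.fun,1),m.sum());return r.x
def R4(x0,x1,y0,y1): return np.array([[x0,y0],[x1,y0],[x1,y1],[x0,y1]])/1e3
tow=[R4(-32,32,43,64),R4(-32,32,-64,-43)]
pad=[R4(-23,23,-40,40),R4(-7,7,-52,52)]
if __name__=='__main__':
    for n,box in [('top0',(350,180,110,82)),('side0',(200,145,105,82))]:
        p=load(n);X=p['X'];m=(X[...,2]>.072)&(X[...,2]<.09);ok=np.ones_like(m)
        fit(p,tow,.078,(.452,-.0325,11.5),m,ok,box,n+' tower')
    for n,box in [('top0',(200,130,90,70)),('side0',(350,220,90,70))]:
        p=load(n);X=p['X'];m=(X[...,2]>.008);g=p['frame'].astype(float).mean(2)
        fit(p,pad,.015,(.579,.309,7.1),m,ok,box,n+' pad')
    p=load('side3');X=p['X']
    box=(200,145,105,82);m=(X[...,2]>.1045)&(X[...,2]<.118)
    import cv2
    g=np.zeros(m.shape,bool);g[:160,225:255]=1; g[:177,232:254]=1   # gripper area
    fit(p,pad,.1119,(.452,-.032,11.5),m&~g,~g,box,'side3 pad')
    cv2.imwrite('pics/m.png',cv2.resize((m*200+g*55).astype(np.uint8)[145:227,200:305],None,fx=7,fy=7,interpolation=0))
E
python3 fit2.py
```

```text
top0 tower [451.56 -31.63  11.37] 111.1 535.0
side0 tower [453.37 -32.3   11.09] 69.0 353.0
top0 pad [578.69 309.91   6.63] 23.6 759.0
side0 pad [581.6  308.32   6.91] 51.4 810.0
side3 pad [456.63 -30.75  11.18] 44.0 276.0
```

View pics/m.png

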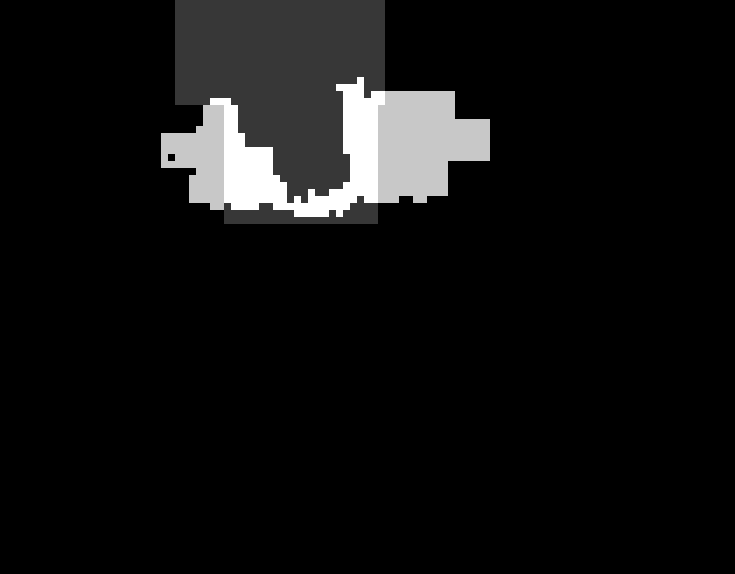

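```bash
cat > ov.py <<'E'
import sys
from fit2 import *
def overlay(n,box,items,out,s=7):
    p=load(n);x0,y0,w,h=box
    im=cv2.resize(p['frame'][y0:y0+h,x0:x0+w,::-1],None,fx=s,fy=s,interpolation=cv2.INTER_CUBIC)
    im=cv2.convertScaleAbs(im,alpha=1.5)
    for polys,z,pose,col in items:
        for P in polys:
            q=proj(p,np.c_[rot(P,*pose),np.full(len(P),z)])
            cv2.polylines(im,[np.round(((q-[x0,y0])+.5)*s*8).astype(np.int32)],True,col,1,shift=3)
    cv2.imwrite('pics/'+out,im)
slots=[R4(-8,8,43,55),R4(-8,8,-55,-43)]
if __name__=='__main__':
    c=(.452,-.032,11.4);g=(.4522,-.0319,11.57)
    for n,b in [('top3',(350,180,110,82)),('side3',(200,145,105,82))]:
        overlay(n,b,[(tow+slots,.078,c,(0,0,255)),(pad,.1119,g,(0,255,0)),(pad[:0]+[R4(-23,23,-34,34)],.0969,g,(255,255,0))],n+'ov.png')
    overlay('top0',(350,180,110,82),[(tow+slots,.078,c,(0,0,255))],'top0ov.png')
E
python3 ov.py
```

```text
(no output)
```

View pics/top3ov.png

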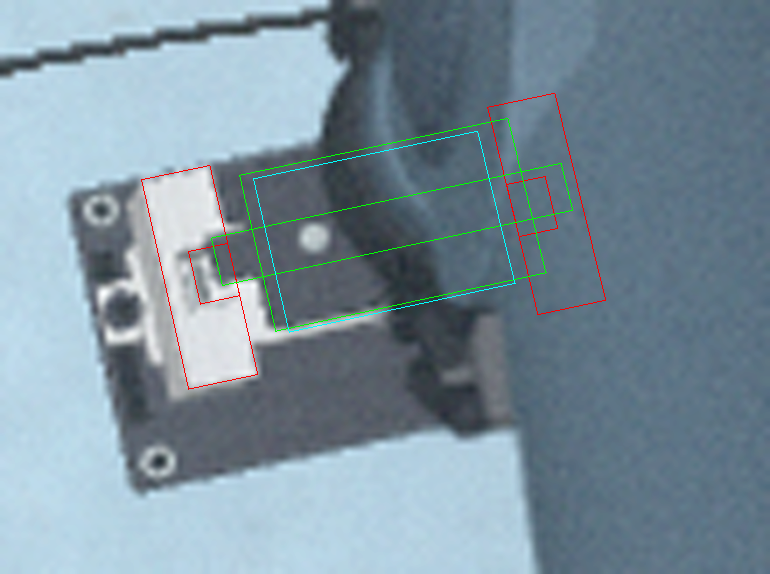

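View pics/side3ov.png

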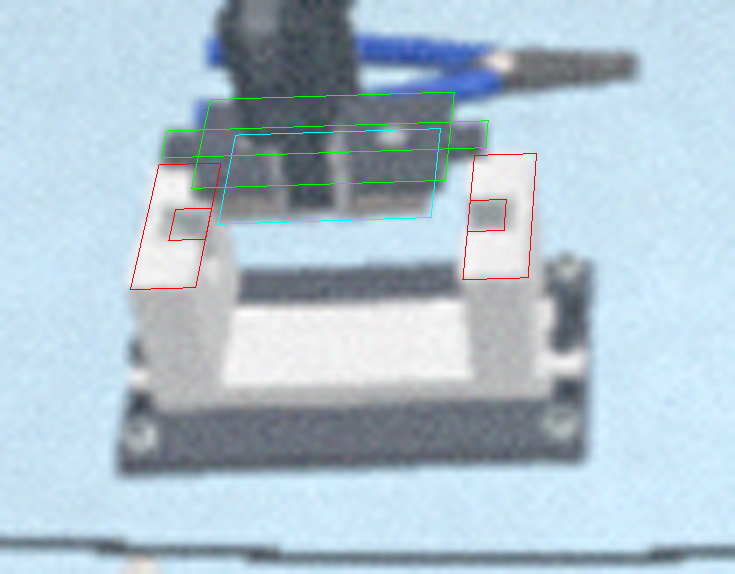

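View pics/top0ov.png

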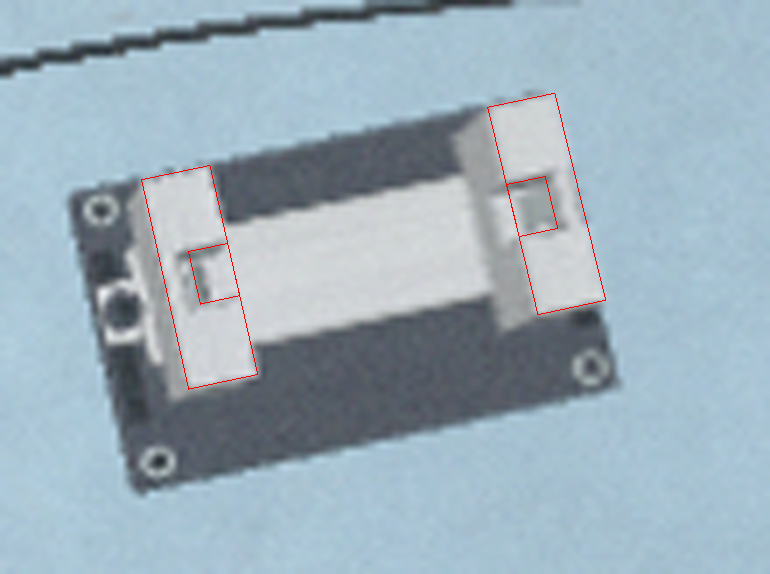

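```bash
python3 - <<'E'
from fit2 import *
for n in ['side0','side3','top3','top0']:
    p=load(n);X=p['X'].reshape(-1,3)
    c,z=((.579,.309,7.1),.015) if n in('side0','top0') else ((.452,-.032,11.4),.112)
    L=rot(X[:,:2]-c[:2],0,0,-c[2])*1e3
    ins=(abs(L[:,0])<21)&(abs(L[:,1])<38)|(abs(L[:,0])<6)&(abs(L[:,1])<51)
    m=ins&(abs(X[:,2]-z)<.006)
    for lo,hi in [(-52,-41),(-38,-20),(-20,0),(0,20),(20,38),(41,52)]:
        k=m&(L[:,1]>lo)&(L[:,1]<hi); 
        if k.sum(): print(n,lo,hi,k.sum(),(np.median(X[k,2])*1e3).round(2))
    t=X[(abs(X[:,2]-.078)<.004)&(X[:,0]>.38)&(X[:,0]<.52)&(abs(X[:,1]+.03)<.08)]
    print('tower',(np.median(t[t[:,1]>-.03,2])*1e3).round(2),(np.median(t[t[:,1]<-.03,2])*1e3).round(2))
E
```

```text
side0 -52 -41 25 14.36
side0 -38 -20 142 14.32
side0 -20 0 149 14.18
side0 0 20 151 14.42
side0 20 38 133 14.92
side0 41 52 23 15.2
tower 77.54 77.88
side3 -52 -41 11 112.36
side3 -38 -20 67 112.49
side3 -20 0 11 112.13
side3 0 20 67 112.25
side3 20 38 93 112.51
side3 41 52 12 112.39
tower 77.54 77.81
top3 0 20 76 111.07
top3 20 38 186 111.4
top3 41 52 30 111.22
tower 77.26 nan
top0 -52 -41 20 14.94
top0 -38 -20 140 14.64
top0 -20 0 157 14.81
top0 0 20 150 14.56
top0 20 38 139 14.62
top0 41 52 23 14.31
tower 77.18 77.13
  return _methods._mean(a, axis=axis, dtype=dtype,
  ret = ret.dtype.type(ret / rcount)
```

```bash
python3 - <<'E'
from fit2 import *
p=load('top3');X=p['X'];box=(350,180,46,82)
U=np.arange(640)[None,:]*np.ones((400,1))
g=p['frame'].astype(float).mean(2)
m=(X[...,2]>.1)&(X[...,2]<.12)
V=np.arange(400)[:,None]*np.ones((1,640))
v=(U<395)&~((V<207)&(U>380))
fit(p,pad,.1119,(.4522,-.032,11.57),m,v,box,'pad3')
m2=(X[...,2]>.07)&(X[...,2]<.09)
fit(p,tow,.078,(.452,-.032,11.4),m2&~m,(U<384)&~m,box,'tow+ top3')
fit(load('top0'),tow,.078,(.452,-.032,11.4),(load('top0')['X'][...,2]>.072),U<384,box,'tow+ top0')
fit(load('top0'),tow,.078,(.452,-.032,11.4),(load('top0')['X'][...,2]>.072)&(U>400),U>400,(390,180,70,82),'tow- top0')
# slot fill too
tow2=[R4(-32,-8,43,64),R4(8,32,43,64),R4(-8,8,56,64),R4(-32,-8,-64,-43),R4(8,32,-64,-43),R4(-8,8,-64,-56)]
fit(load('top0'),tow2,.078,(.452,-.032,11.4),(load('top0')['X'][...,2]>.0745),U>0,(350,180,110,82),'tow2 top0')
fit(load('side0'),tow2,.078,(.452,-.032,11.4),(load('side0')['X'][...,2]>.0745),U>0,(200,145,105,82),'tow2 side0')
E
```

```text
pad3 [452.42 -30.39  11.42] 3.5 283.0
tow+ top3 [451.04 -31.44  11.17] 35.2 273.0
tow+ top0 [451.74 -31.81  11.61] 52.5 269.0
tow- top0 [451.89 -31.1   11.02] 54.0 266.0
tow2 top0 [451.62 -31.72  11.49] 53.8 500.0
tow2 side0 [453.23 -32.69  11.46] 37.1 317.0
```

```bash
python3 - <<'E'
from h import *
inc([.4516,-.0330,.250],101.55)
E
```

```text
inc cm [-0.019 -0.074  2.535] turn rad -0.0008
```

```bash
python3 - <<'E'
from h import *
st()
E
```

```text
clock 6.8167
tool_pos [ 0.4522 -0.0325  0.2754]
orientation [179.9628   0.3915 101.5013]
wrist_force [-0.0168 -0.3175 -1.6619]
torque [-0.0253 -0.0067  0.0503]
opening 0.0444
```

Call:
{"name": "move_arm", "arguments": {"increments": "-0.02 -0.07 0.8 0 4; -0.04 -0.07 1.6 0 4; -0.05 -0.07 2.2 0 4; -0.05 -0.07 2.5 0 4; -0.05 -0.07 2.5 0 4; -0.05 -0.07 2.5 0 4; -0.05 -0.07 2.5 0 4"}}

```text
clock: 7.4
tool_pos: [0.4518, -0.0334, 0.2504]
orientation: [180.0, 0.4, 101.5]
wrist_force: [0.3, -0.3, -1.6]
opening: 0.0442
```

```bash
python3 - <<'E'
from h import *
s=st();inc([.4516,-.0330,.245],101.55)
for n in ['side','top']:
    p=manip.capture(n);X=cloud(p)
    np.savez(n+'4.npz',X=X,**{k:p[k] for k in ['frame','z_map','fx','fy','cx','cy','dist_coeffs','R','t']})
st()
from ov import *
c=(.4518,-.032,11.45);g=(s['tool_pos'][0],s['tool_pos'][1],s['orientation'][2]-90);z=s['tool_pos'][2]-.1779+.015
for n,b in [('top4',(350,180,110,82)),('side4',(200,145,105,82))]:
    overlay(n,b,[(tow+slots,.078,c,(0,0,255)),(pad,z,g,(0,255,0))],n+'ov.png')
    overlay(n,b,[],n+'.png')
E
```

```text
clock 7.4
tool_pos [ 0.4518 -0.0334  0.2504]
orientation [179.9528   0.3985 101.4894]
wrist_force [ 0.2544 -0.2614 -1.5886]
torque [-0.0182 -0.004  -0.0188]
opening 0.0442
inc cm [ 0.045 -0.017  0.54 ] turn rad -0.0011
clock 7.5
tool_pos [ 0.452  -0.0333  0.2506]
orientation [179.9176   0.3936 101.5026]
wrist_force [-0.2957 -1.06   -1.3149]
torque [ 0.0467 -0.0257 -0.022 ]
opening 0.0444
```

View pics/side4ov.png

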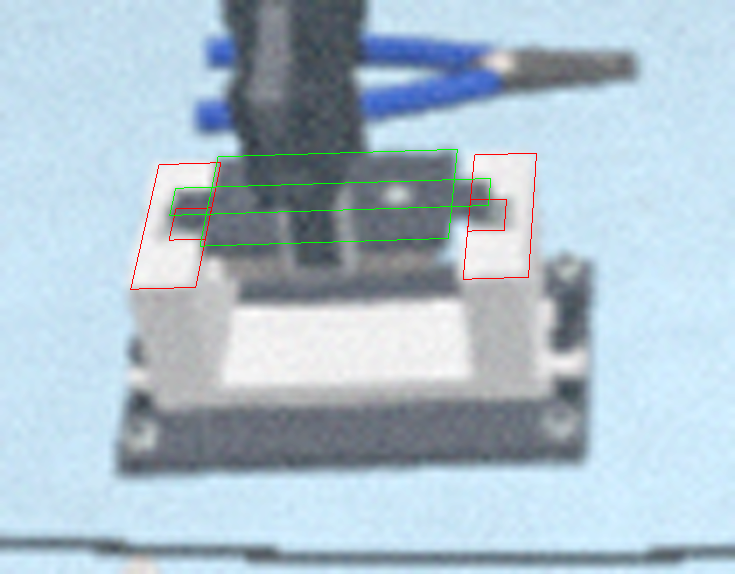

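View pics/side4.png

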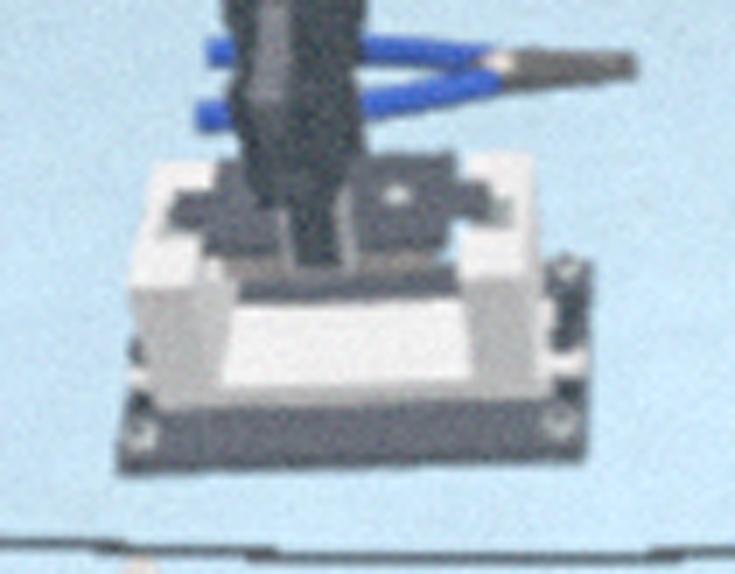

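View pics/top4.png

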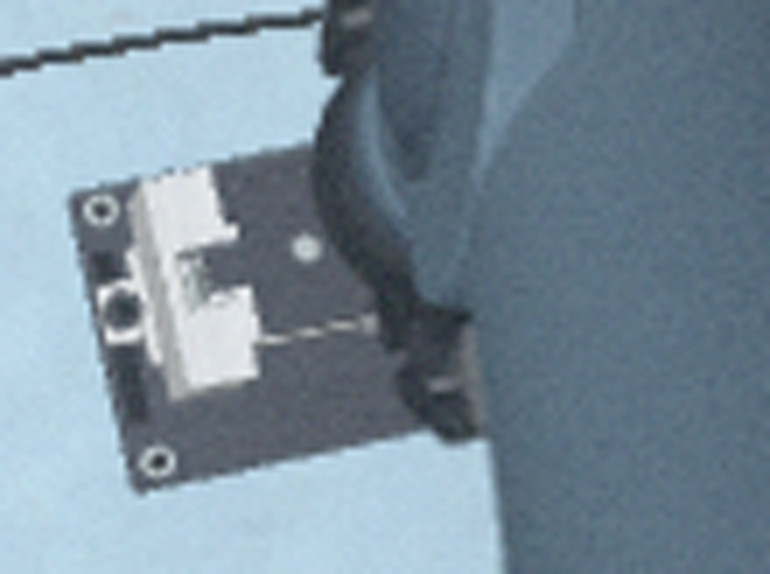

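```bash
python3 - <<'E'
from fit2 import *
p=load('top4');X=p['X'];box=(350,180,46,82)
U=np.arange(640)[None,:]*np.ones((400,1));V=np.arange(400)[:,None]*np.ones((1,640))
v=(U<395)&~((V<209)&(U>380))
g=p['frame'].astype(float).mean(2)
m=(X[...,2]>.0815)&(X[...,2]<.095)
fit(p,pad,.0876,(.4522,-.033,11.57),m,v,box,'pad4')
p=load('side4');X=p['X'];box=(200,145,105,82)
m=(X[...,2]>.0825)&(X[...,2]<.095)
gg=np.zeros(m.shape,bool);gg[:187,230:255]=1
fit(p,pad,.0876,(.4522,-.033,11.57),m&~gg,~gg,box,'pad4 side')
E
```

```text
pad4 [452.78 -31.63  11.79] 4.8 284.0
pad4 side [455.28 -31.89  11.01] 19.6 203.0
```

Call:
{"name": "move_arm", "arguments": {"increments": "0 -0.06 0 0 4; 0 -0.12 0.1 0 4; 0 -0.12 0.2 0 4; 0 -0.12 0.3 0 4; 0 -0.12 0.36 0 4; 0 -0.12 0.42 0 4; 0 -0.12 0.46 0 4; 0 -0.12 0.5 0 4; 0 -0.12 0.54 0 4; 0 -0.12 0.58 0 4; 0 -0.12 0.58 0 4"}}

```text
clock: 8.42
tool_pos: [0.4508, -0.0336, 0.2448]
orientation: [179.9, 0.4, 101.5]
wrist_force: [-0.3, -0.4, -1.7]
opening: 0.0441
```

```bash
python3 - <<'E'
from h import *
st()
E
```

```text
clock 8.4167
tool_pos [ 0.4508 -0.0336  0.2448]
orientation [179.928    0.3945 101.5   ]
wrist_force [-0.3124 -0.4067 -1.6505]
torque [0.042  0.0106 0.0286]
opening 0.0441
```

Call:
{"name": "move_arm", "arguments": {"increments": "0 0 0.04 0 4; 0 0 0.08 0 4; 0 0 0.12 0 4; 0 0 0.16 0 4; 0 0 0.2 0 4; 0 0 0.24 0 4; 0 0 0.24 0 4"}}

```text
clock: 9.0
tool_pos: [0.4507, -0.0336, 0.2423]
orientation: [179.9, 0.4, 101.5]
wrist_force: [0.2, 0.2, -1.4]
opening: 0.044
```

Call:
{"name": "move_arm", "arguments": {"increments": "0 0 0.05 0 4; 0 0 0.1 0 4; 0 0 0.15 0 4; 0 0 0.2 0 4; 0 0 0.25 0 4; 0 0 0.3 0 4; 0 0 0.3 0 4"}}

```text
clock: 9.58
tool_pos: [0.4507, -0.0336, 0.2391]
orientation: [180.0, 0.4, 101.5]
wrist_force: [0.4, 0.1, -2.6]
opening: 0.0443
```

Call:
{"name": "move_arm", "arguments": {"increments": "0 0 0.06 0 4; 0 0 0.12 0 4; 0 0 0.18 0 4; 0 0 0.24 0 4; 0 0 0.3 0 4; 0 0 0.3 0 4"}}

```text
clock: 10.08
tool_pos: [0.451, -0.0337, 0.2366]
orientation: [179.9, 0.4, 101.5]
wrist_force: [-1.2, 0.1, 4.1]
opening: 0.0441
```

Call:
{"name": "move_arm", "arguments": {"increments": "0 0 0.06 0 4; 0 0 0.12 0 4; 0 0 0.18 0 4; 0 0 0.24 0 4; 0 0 0.3 0 4; 0 0 0.3 0 4"}}

```text
clock: 10.58
tool_pos: [0.4516, -0.0339, 0.2346]
orientation: [179.9, 0.4, 101.5]
wrist_force: [-3.2, -1.1, 8.2]
opening: 0.0442
```

Call:
{"name": "move_arm", "arguments": {"increments": "0 0 0.06 0 4; 0 0 0.12 0 4; 0 0 0.18 0 4; 0 0 0.24 0 4; 0 0 0.3 0 4; 0 0 0.3 0 4"}}

```text
clock: 11.08
tool_pos: [0.4518, -0.0341, 0.233]
orientation: [179.9, 0.3, 101.5]
wrist_force: [-5.1, -1.0, 15.3]
opening: 0.0441
```

Call:
{"name": "move_arm", "arguments": {"increments": "0 -0.06 0.1 0 4; 0 -0.1 0.2 0 4; 0 -0.1 0.28 0 4; 0 -0.1 0.34 0 4; 0 -0.1 0.4 0 4; 0 -0.1 0.4 0 4"}}

```text
clock: 11.58
tool_pos: [0.4513, -0.0341, 0.2291]
orientation: [179.8, 0.3, 101.5]
wrist_force: [0.9, 0.4, 1.1]
opening: 0.0438
```

```bash
python3 - <<'E'
from h import *
st()
E
```

```text
clock 11.5833
tool_pos [ 0.4513 -0.0341  0.2291]
orientation [179.8439   0.2907 101.5178]
wrist_force [0.8749 0.3935 1.1071]
torque [ 0.3203 -0.1008 -0.017 ]
opening 0.0438
```

Call:
{"name": "move_arm", "arguments": {"increments": "0 0 0.06 0 4; 0 0 0.12 0 4; 0 0 0.18 0 4; 0 0 0.24 0 4; 0 0 0.3 0 4; 0 0 0.3 0 4"}}

```text
clock: 12.08
tool_pos: [0.4516, -0.0341, 0.2265]
orientation: [179.8, 0.3, 101.5]
wrist_force: [-1.6, 1.4, 6.6]
opening: 0.0437
```

Call:
{"name": "move_arm", "arguments": {"increments": "0 0 0.06 0 4; 0 0 0.12 0 4; 0 0 0.18 0 4; 0 0 0.24 0 4; 0 0 0.24 0 4"}}

```text
clock: 12.5
tool_pos: [0.4517, -0.0342, 0.2244]
orientation: [179.9, 0.3, 101.6]
wrist_force: [-1.2, 0.6, 6.7]
opening: 0.0442
```

```bash
python3 - <<'E'
from h import *
st()
E
```

```text
clock 12.5
tool_pos [ 0.4517 -0.0342  0.2244]
orientation [179.8636   0.2689 101.5669]
wrist_force [-1.1956  0.593   6.6527]
torque [0.0361 0.3495 0.0047]
opening 0.0442
```

Nearly home; press gently for a hard stop.

Call:
{"name": "move_arm", "arguments": {"increments": "0 -0.02 0.06 0 4; 0 -0.02 0.12 0 4; 0 -0.02 0.18 0 4; 0 -0.02 0.18 0 4"}}

```text
clock: 12.83
tool_pos: [0.4518, -0.0344, 0.2237]
orientation: [179.9, 0.2, 101.6]
wrist_force: [-4.3, 1.4, 13.0]
opening: 0.0442
```

Call:
{"name": "move_arm", "arguments": {"increments": "0 0 0.06 0 4; 0 0 0.12 0 4; 0 0 0.18 0 4; 0 0 0.18 0 4"}}

```text
clock: 13.17
tool_pos: [0.4521, -0.0346, 0.2237]
orientation: [180.0, 0.1, 101.6]
wrist_force: [-6.5, 0.6, 19.9]
opening: 0.044
```

```bash
python3 - <<'E'
from h import *
s=st()
for n in ['side','top']:
    p=manip.capture(n);X=cloud(p)
    np.savez(n+'5.npz',X=X,**{k:p[k] for k in ['frame','z_map','fx','fy','cx','cy','dist_coeffs','R','t']})
from ov import *
overlay('side5',(200,145,105,82),[],'side5.png')
X=load('side5')['X'].reshape(-1,3)
L=rot(X[:,:2]-[.4517,-.032],0,0,0)
a=np.radians(-11.45);R=np.array([[np.cos(a),-np.sin(a)],[np.sin(a),np.cos(a)]]);L=(X[:,:2]-[.4517,-.032])@R.T*1e3
for lo,hi in [(-50,-41),(-38,-15),(15,38),(41,50)]:
    k=(abs(L[:,0])<(6 if abs(lo+hi)>85 else 20))&(L[:,1]>lo)&(L[:,1]<hi)&(X[:,2]>.045)&(X[:,2]<.075)
    print(lo,hi,k.sum(),np.percentile(X[k,2]*1e3,[25,50,75]).round(1))
E
```

```text
clock 13.1667
tool_pos [ 0.4521 -0.0346  0.2237]
orientation [1.799761e+02 1.060000e-01 1.015813e+02]
wrist_force [-6.4829  0.5758 19.8857]
torque [0.0878 1.3721 0.0041]
opening 0.044
-50 -41 10 [59.6 60.4 60.7]
-38 -15 58 [60.1 60.7 61.5]
15 38 111 [60.1 60.7 61.5]
41 50 1 [71.1 71.1 71.1]
```

View pics/side5.png

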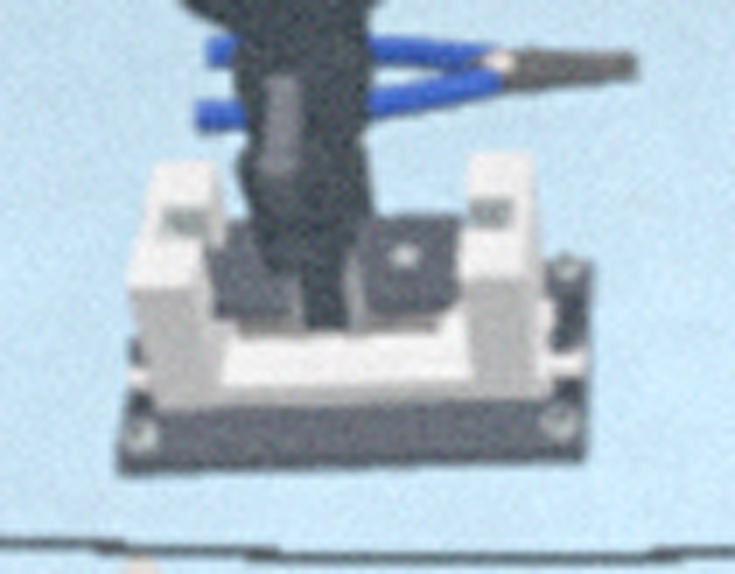

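Call:
{"name": "move_arm", "arguments": {"increments": "0 -0.02 0 0 4; 0 -0.02 0 0 4.4; 0 -0.02 0 0 5; 0 -0.02 0 0 5.6; 0 -0.02 0 0 6.2; 0 -0.02 0 0 6.2; 0 -0.02 0 0 6.2"}}

```text
clock: 13.85
tool_pos: [0.4518, -0.0348, 0.2235]
orientation: [180.0, 0.1, 101.6]
wrist_force: [-0.5, -1.0, 0.0]
opening: 0.0623
```

```bash
python3 - <<'E'
from h import *
st()
E
```

```text
clock 13.85
tool_pos [ 0.4518 -0.0348  0.2235]
orientation [1.799922e+02 1.221000e-01 1.015729e+02]
wrist_force [-0.5216 -0.9899  0.0401]
torque [ 0.0089 -0.0077 -0.0072]
opening 0.0623
```

Released cleanly. Rise up and then aside, to see it.

Call:
{"name": "move_arm", "arguments": {"increments": "0 0 -0.5 0 6.2; 0 0 -1 0 6.2; 0 0 -2 0 6.2; 0 0 -3.5 0 6.2; 0 0 -5.5 0 6.2; 0 0 -8 0 6.2; 0 0 -10.5 0 6.2; 0 0 -13 0 6.2; 0 0 -15 0 6.2; 0 0 -16 0 6.2; 0 0 -16 0 6.2"}}

```text
clock: 14.77
tool_pos: [0.4528, -0.0348, 0.3866]
orientation: [179.6, 0.1, 101.6]
wrist_force: [-0.6, -0.8, 0.3]
opening: 0.0616
```

Call:
{"name": "move_arm", "arguments": {"increments": "2 0 0 0 6.2; 5 0 0 0 6.2; 8 0 0 0 6.2; 11.5 0 0 0 6.2; 15 0 0 0 6.2; 18.5 0 0 0 6.2; 21 0 0 0 6.2; 23 0 0 0 6.2; 24 0 0 0 6.2; 24 0 0 0 6.2"}}

```text
clock: 15.6
tool_pos: [0.4036, 0.2025, 0.385]
orientation: [179.7, 0.1, 101.8]
wrist_force: [-0.3, -0.3, -0.6]
opening: 0.0622
```

```bash
python3 - <<'E'
from h import *
s=st()
for n in ['side','top']:
    p=manip.capture(n);X=cloud(p)
    np.savez(n+'6.npz',X=X,**{k:p[k] for k in ['frame','z_map','fx','fy','cx','cy','dist_coeffs','R','t']})
from ov import *
overlay('side6',(200,145,105,82),[],'side6.png')
overlay('top6',(350,180,110,82),[],'top6.png')
overlay('top6',(160,100,300,200),[],'top6w.png',2)
a=np.radians(-11.45);R=np.array([[np.cos(a),-np.sin(a)],[np.sin(a),np.cos(a)]])
for n in ['side6','top6']:
  X=load(n)['X'].reshape(-1,3);L=(X[:,:2]-[.4517,-.032])@R.T*1e3
  for lo,hi in [(-50,-44),(-38,-15),(-15,15),(15,38),(44,50)]:
    k=(abs(L[:,0])<(6 if abs(lo+hi)>85 else 20))&(L[:,1]>lo)&(L[:,1]<hi)&(X[:,2]>.03)
    print(n,lo,hi,k.sum(),np.percentile(X[k,2]*1e3,[25,50,75]).round(1) if k.sum() else '')
E
```

```text
clock 15.6
tool_pos [0.4036 0.2025 0.385 ]
orientation [1.797109e+02 1.402000e-01 1.018307e+02]
wrist_force [-0.2969 -0.3225 -0.6128]
torque [-0.0629 -0.0203  0.0035]
opening 0.0622
side6 -50 -44 4 [48.7 56.1 59.8]
side6 -38 -15 110 [60.5 61.  61.6]
side6 -15 15 141 [60.4 61.  61.7]
side6 15 38 112 [60.3 61.1 61.6]
side6 44 50 0 
top6 -50 -44 16 [60.2 61.1 61.7]
top6 -38 -15 198 [59.7 60.7 61.7]
top6 -15 15 264 [59.5 60.5 61.6]
top6 15 38 197 [59.4 60.5 61.6]
top6 44 50 16 [59.4 60.2 61.3]
```

View pics/side6.png

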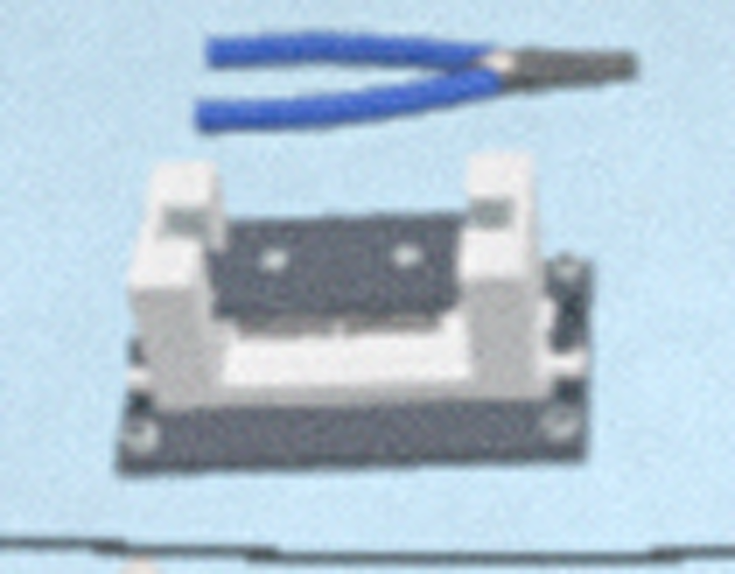

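View pics/top6.png

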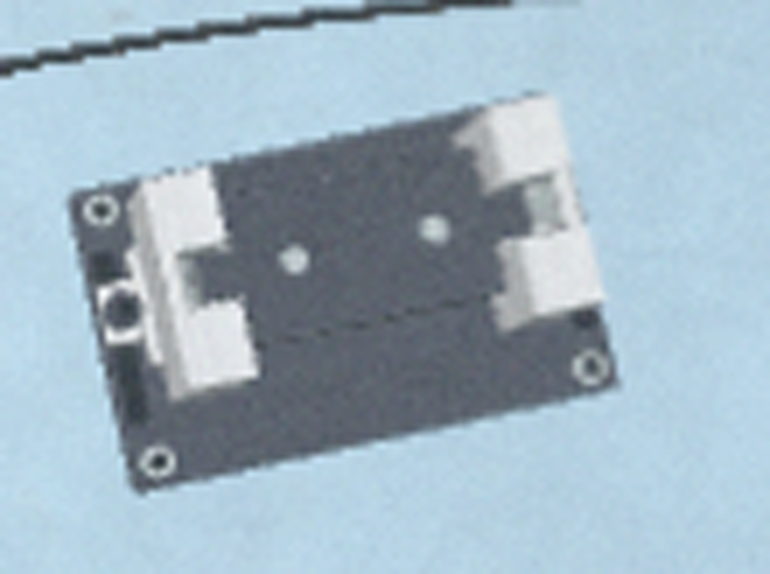

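View pics/top6w.png

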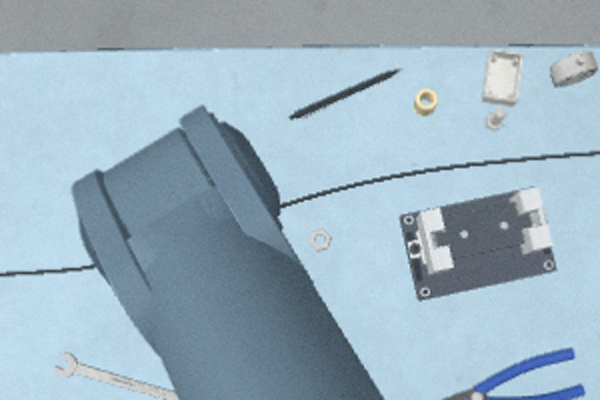

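Call:
{"name": "move_arm", "arguments": {"increments": "0 0 0 0 6.2; 0 0 0 0 6.2; 0 0 0 0 6.2"}}

```text
clock: 15.95
tool_pos: [0.4052, 0.1978, 0.3852]
orientation: [179.7, 0.2, 101.4]
wrist_force: [-0.1, -0.4, 0.1]
opening: 0.0622
```

```bash
python3 - <<'E'
from h import *
st();print(manip.job_done())
E
```

```text
clock 15.95
tool_pos [0.4052 0.1978 0.3852]
orientation [179.7094   0.2101 101.3552]
wrist_force [-0.0535 -0.3977  0.1381]
torque [0.0124 0.0142 0.0639]
opening 0.0622
the job is handed in; nothing more can be done
None
```

The brake pad is fitted in the carrier, friction block down, with both ears in their slots. I let go of it, moved the arm clear and handed the job in at about 16 s.

- **Finding the slots:** The pictures put the carrier at about (0.452, -0.032) m, turned about 11.5°. The ears went into the slots on the first try with no measurable contact force.
- **Pushing it home:** The clips showed up to about 17 N, net of the pad's weight. I nudged the pad about 1 mm sideways when it began to touch one slot wall (about 5 N). It then stopped hard at tool height 223.7 mm, where 223.9 mm was expected for a fully home pad, and I read at most 20 N pressing on the ledges.
- **After letting go:** Both cameras put the plate top level at about 60.5 to 61 mm, against 61 mm expected. Corrected by the tower-top readings it is about 61.3 mm, which is within noise.
- **Other checks:** In the last overhead picture the nut, bush, bolt and housing look unmoved. The arm hid the valve block in that picture, but it was never near the arm's path. The side camera could barely see the ears inside the slots (4 points at one, none at the other), so their depth rests on the overhead reading and the felt stop.

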